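# Gauge a stain sample slip and present its frosted end

### The arm

A 6-joint arm with a two-finger parallel gripper is mounted at the origin on the work surface. World frame = base frame: x ahead of the robot, y to its left, z up, the work surface at z = 0. Lengths are in mm, angles in rad, forces in N, time in s.
With the tool pointing down it reaches from about 275 to 1000 mm from the base axis. Payload 8.4 kg.
Tool frame: the origin (TCP) lies at the very end of the fingers, on their centre line; the grasp point (between the pads) lies 19 mm behind it; z points along the fingers, y is the direction in which the jaws open and shut (so a half turn about z gives the same grasp; the last joint's range is limited). The gripper opens to 85 mm and grips with 20 to 120 N. Pads are 22 mm wide; open, the fingers measure 114 mm over their backs; the gripper's body (76 mm by 85 mm) begins 54 mm behind the grasp point. The pads swing forward as they close: fully open they stand 13 mm farther back than shut.
Start: joints at [1.239, 0.353, 1.633, -0, 1.155, -0.002], TCP at [202.407, 591.32, 231.281] pointing down, gripper open.
Joint ranges: [-2.63, 2.63], [-0.92, 2.1], [0.06, 2.66], [-1.3, 4.44], [0, 2.69], [-3.02, 3.02]. Speed limits (rad/s): [2.22, 2.22, 2.79, 3.14, 3.14, 3.14].

### API

Orientations are given as [roll, pitch, yaw] about the fixed x, y, z axes, in that order (R = Rz(yaw) Ry(pitch) Rx(roll)).
In Python, from rig import readout, grab_frame, calibration, r gives the robot as it stands. The module is installed in compiled form; this text tells all that it offers.
- The arm moves only by the tool play_rows, never from a script. Its argument "rows" is a list of rows, each a list of 3 entries, a list of its own where there are three numbers: the closure in counts, from 0 (fully open) to 255 (shut), then the shift along the tool's x, y, z in cm, then the turn, a rotation vector about the tool's x, y, z in rad. In form: [[gripper, [dx, dy, dz], [rx, ry, rz]], ...]. A call has 1 to 12 rows; each row is the pose to reach, as a shift and turn from the pose commanded when the call began, along the tool's axes at that moment; what a row does not reach only later rows make up. A row lasts 1/12 s, in which the tool goes at most 41.7 mm and 7.16 degrees, less where a joint would pass 70% of its speed; a pose out of reach is approached as far as the arm can. A call with a gripper value outside its range is refused whole. The fingers move at their own pace and stop on an object; "squeeze" is the grip in N (left out, the last holds). Time passes only in rows, so rows that repeat a pose let the fingers close. It gives the time, the measured TCP pose, the force and the opening at its end, in the units of the state.
- readout.sense(): the state, without advancing time (a new reading comes with each control period).
- grab_frame(name): name is "side" or "top" or "wrist"; returns (picture, depth): 384x512x3 uint8, red, green, blue; 384x512 float32, mm along the optical axis (not along the pixel's ray), 0 where there is no reading.
- calibration(name): a dict with "vfov" (degrees; the focal length in pixels is half the picture's height over the tangent of half this angle, whatever the lens; pixels are square), "cx", "cy" (the principal point, pixels), "cam_to_world" (4x4, takes a point from camera to world coordinates). Camera axes: x right, y down, z forward; pixel columns grow to the right and rows downward; lengths in mm; the calibration is good to about 2 mm. A picture is of the moment at which its call begins: read the wrist's pose just before it. calibration takes no time and is no camera call; for the wrist camera it gives the pose at the moment of the call.
- r.sign_off(): hands the job in, once; it reports no verdict.
The state is a dict: "clock": time; "qpos": joint angles; "qvel": joint speeds; "joint_efforts": joint torques, N m; "eef_pos": TCP position; "tcp_rot": TCP orientation; "contact_force": force on the tool from outside, world axes, zero at the start; "wrist_torque": the same for the moment, N m; "opening": opening from 0.0 (shut) to 1.0 (fully open).
Only numpy, scipy, OpenCV 4.12 (cv2) and the standard library are available. Lean on these libraries where they do the work, as an engineer would, in place of code of your own. Each camera call takes 0.05 s, during which the arm holds its last target.

### The job

Pick up the teal-stained sample slip by its teal or cream part (its frosted end is the one with the small notch cut out of a corner; keep the fingers off that end) and press the underside of the frosted end down onto the red gauge foot and then onto the blue one, until each sprung foot clearly goes down for a moment. Then present it: hold the slip level and still, label up, with its frosted end centred about 10 cm above the black ring on the grey viewing stand and pointing towards the stand's back wall. Finish while still holding it there, and leave everything else on the bench undisturbed.

Things in the scene. Friction and masses are not known exactly. Their poses are not given: they have to be found in the camera images.
- slip: Teal-stained wooden slip, 130 x 40 x 10 mm, 45 g, loose, lying label up at any heading. Origin: centre of underside; x along it to the frosted end, z out of the labelled face. Frosted (matt white) end: x = 25 to 65 mm, yellow label on top; 12 x 12 mm notch in its corner at x = 65, y = 20 mm. The rest is teal, with a cream patch at the un-notched end. Grip across its 40 mm width there, off the frosted end.
- slip_frost (a point): centre of the slip's frosted end: 45 mm from the slip's origin towards the notched end, half way through its thickness
- foot_red_top (a point): centre of the flat top of the red sprung gauge foot: a red plunger 22 mm across, which stands 10 mm proud of an aluminium collar (38 mm across) on a round dark steel base (60 mm across, fixed to the bench); the top is 52 mm above the bench
- foot_red (a joint): how far the red foot is pressed down, 0 (up) to 0.006 m (down on its stop); springs back by itself; about 0.8 N starts it moving and 2.5 N presses it fully. Counts as pressed when more than 3 mm down for 0.2 s.
- foot_blue_top (a point): the same for the blue gauge foot; the two feet change places from run to run and stand 10 cm or more apart
- foot_blue (a joint): as for the red foot
- stand: Grey viewing stand fixed to the bench: a flat pad 200 (x) x 160 (y) x 12 mm with a low back wall along its +x edge (inner face at x = +78 mm, top 82 mm above the bench). Origin at the centre of its underside; x points towards the back wall, z up.
- stand_ring (a point): centre of the black ring (64 mm across) printed on the stand's pad, on the pad's surface 12 mm above the bench, at stand x = +20, y = 0 mm
- walnut_slip: bystander: dark brown wooden slip, 130 x 40 x 10 mm, no notch, no label; origin at the centre of its underside, x along it
- cork_block: bystander: cork sanding block 100 x 60 x 32 mm; origin at the centre of its underside, x along it
- gouge_a: bystander: carving gouge lying at the far side, 240 mm long, pale wooden handle; origin under the ferrule, x towards the blade, handle 24 mm thick
- gouge_b: bystander: as gouge_a, with a dark handle
- mallet: bystander: round wooden carver's mallet lying down, 265 mm long, head 92 mm thick; origin under the joint of head and handle, x towards the head
- wax_tin: bystander: squat amber jar with a metal lid, 76 mm across, 60 mm tall; origin at the centre of its underside
- log: bystander: upright log offcut with bark, 90 mm across, 130 mm tall; origin at the centre of its underside
Not all that is in view belongs to the job. There is more than one size of the slip; the one meant has the size given above.

How it is judged:
By the outcome, as a careful person would: the job done as asked, in the order asked, and still so for the second after the job is handed in, while the arm keeps its last pose, push and grip.
It also fails if it takes over 51 s, if anything falls off the work surface, if the arm or the gripper's body presses on something with over 40 N, if the wrist force passes 120 N, or if a joint passes its speed limit or range.

## Working session

There is one attempt and no reset: what is moved stays moved. The work goes in short steps, Python scripts to look and compute and a tool call to move; the robot and the scene stay as the last step left them, time stands still between calls to the robot, and variables do not carry over. Pictures are saved under pics/ and viewed, and the job is handed in when it is done.

Besides the shell and the picture viewer there is one more tool, called after "Request:" by a JSON object that holds its "name" and its "arguments". play_rows: Moves the arm, as the interface text tells. Its arguments: {"type":"object","properties":{"rows":{"type":"array"},"squeeze":{"type":"number"}},"required":["rows"]}

```bash
mkdir -p pics; cat > h.py <<'E'
import numpy as np, cv2
from rig import readout, grab_frame, calibration, r
def K(c,shape=(384,512)):
    f=shape[0]/2/np.tan(np.radians(c['vfov'])/2); return f,c['cx'],c['cy']
def cast(c,u,v,z):
    f,cx,cy=K(c);M=np.array(c['cam_to_world']);u=np.asarray(u,float);v=np.asarray(v,float)
    d=np.stack([(u-cx)/f,(v-cy)/f,np.ones_like(u)],-1)@M[:3,:3].T
    o=M[:3,3];return o+d*((z-o[2])/d[...,2])[...,None]
def pts(c,D):
    f,cx,cy=K(c);M=np.array(c['cam_to_world']);v,u=np.mgrid[:D.shape[0],:D.shape[1]]
    P=np.stack([(u-cx)/f*D,(v-cy)/f*D,D],-1);return P@M[:3,:3].T+M[:3,3]
def proj(c,p):
    f,cx,cy=K(c);M=np.array(c['cam_to_world']);q=(np.asarray(p)-M[:3,3])@M[:3,:3]
    return q[...,0]/q[...,2]*f+cx,q[...,1]/q[...,2]*f+cy
def save(n,a): cv2.imwrite('pics/'+n,a[...,::-1])
E
python3 - <<'E'
from h import *
for n in ['top','side']:
    c=calibration(n);p,d=grab_frame(n);np.savez(n+'0.npz',p=p,d=d)
    print(n,c['vfov'],c['cx'],c['cy'],np.round(c['cam_to_world'],3).tolist(),d.min(),d.max())
    save(n+'0.png',cv2.resize(p,(800,600),interpolation=cv2.INTER_CUBIC))
s=readout.sense();print(s)
E
```

```text
top 51.6695432606318 257.4162465088128 185.27942115563653 [[0.008, -0.984, 0.178, 378.466], [-1.0, -0.01, -0.007, 64.639], [0.008, -0.178, -0.984, 975.276], [0.0, 0.0, 0.0, 1.0]] 0.0 1939.3394
side 54.86115476488528 254.91631951220657 192.36842225535673 [[-0.998, -0.016, 0.067, 470.691], [-0.065, 0.534, -0.843, 862.942], [-0.022, -0.845, -0.534, 553.921], [0.0, 0.0, 0.0, 1.0]] 0.0 3382.0908
{'clock': 0.1, 'qpos': array([ 1.23859651e+00,  3.53592418e-01,  1.63404189e+00,  3.22545056e-05,
        1.15520729e+00, -2.41454416e-03]), 'qvel': array([ 0.00177644, -0.00195136, -0.00203079,  0.00052708,  0.0008762 ,
       -0.00186107]), 'joint_efforts': array([ 7.28062096e-04, -6.06356621e+01, -3.42823470e+01, -8.32981164e-05,
        3.90485278e-03,  1.09917136e-05]), 'eef_pos': array([202.26194611, 590.92312036, 230.63595689]), 'tcp_rot': array([-3.14034378e+00, -3.25082130e-05,  2.81179432e+00]), 'contact_force': array([ 0.18033114,  0.04863071, -0.46764884]), 'wrist_torque': array([ 0.06285327, -0.02953434, -0.07915367]), 'opening': 0.9992724089368338}
```

View pics/top0.png

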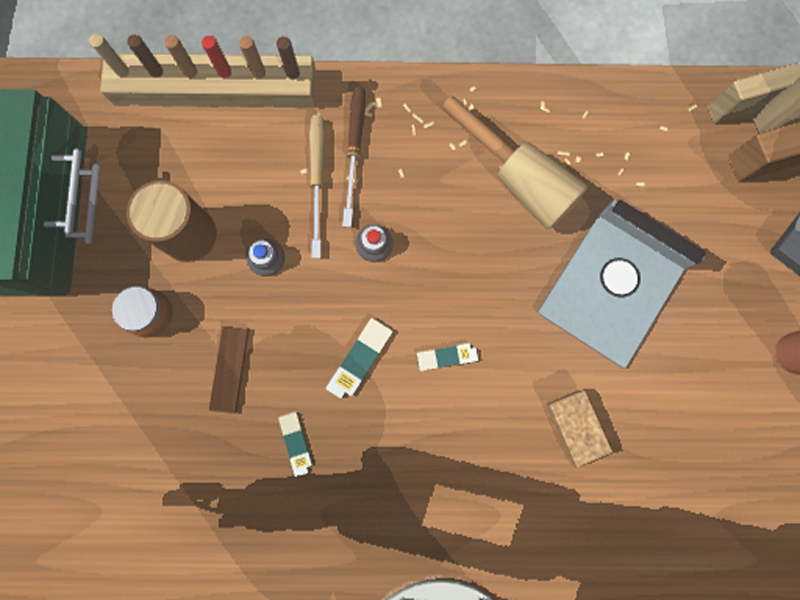

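View pics/side0.png

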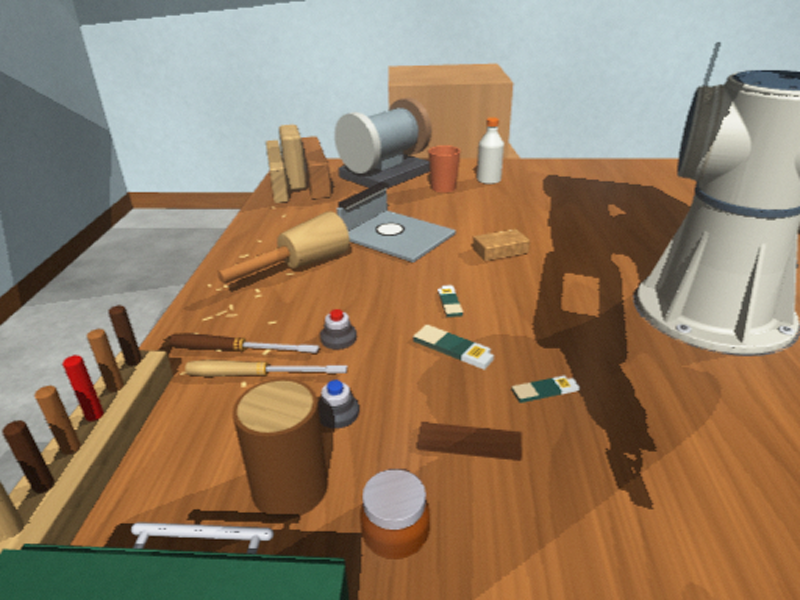

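The top view shows three teal slips, at about (360,357), (448,357) and (295,443) in the 800x600 picture. The one at (360,357) looks about as long as the walnut slip (130 mm), and the other two are shorter. Next I'll measure all three and the fixtures.

```bash
python3 - <<'E'
from h import *
z=np.load('top0.npz');p=z['p'];d=z['d'];c=calibration('top');P=pts(c,d)
hsv=cv2.cvtColor(p,cv2.COLOR_RGB2HSV)
H=P[...,2]
s=600/384
def comp(mask,name,zz,amin=15):
    n,l,st,ce=cv2.connectedComponentsWithStats(mask.astype(np.uint8))
    for i in range(1,n):
        if st[i,4]>=amin:
            m=l==i; q=P[m]
            print(name,'pix800',(ce[i]*s).round(),'area',st[i,4],'cast',cast(c,*ce[i],zz).round(1),'depthmed',np.median(q,0).round(1))
h,sat,v=[hsv[...,i].astype(int) for i in range(3)]
comp((h>75)&(h<95)&(sat>110)&(v>50)&(v<140),'teal',10)
comp((h>105)&(h<125)&(sat>150)&(v>100),'blue',52)
comp(((h<5)|(h>175))&(sat>180)&(v>120),'red',52)
# slips: height 5..15 & not brown
for (u,vv) in [(360,357),(448,357),(295,443),(230,368)]:
    u0,v0=u/s,vv/s
    m=(H>5.5)&(H<16); 
    n,l=cv2.connectedComponents(m.astype(np.uint8)); L=l[int(v0),int(u0)]; mm=(l==L).astype(np.uint8)
    cs,_=cv2.findContours(mm,0,2); ct=max(cs,key=cv2.contourArea)[:,0]
    W=cast(c,ct[:,0],ct[:,1],10)[:,:2].astype(np.float32)
    print((u,vv),L,mm.sum(),cv2.minAreaRect(W), np.median(H[mm>0]))
# crop
save('crop0.png',cv2.resize(p[190:320,120:320],(800,520),interpolation=cv2.INTER_CUBIC))
print('bench',np.median(H[330:350,40:100]))
E
```

```text
blue pix800 [259. 250.] area 48 cast [604.4 277.9  52. ] depthmed [604.7 277.4  52.3]
(360, 357) 185 867 ((442.4476623535156, 124.29115295410156), (40.283973693847656, 129.88351440429688), 58.246707916259766) 10.572467687187213
(448, 357) 193 397 ((448.3331604003906, -11.778823852539062), (28.313365936279297, 91.75145721435547), 10.721149444580078) 8.017576138501568
(295, 443) 240 407 ((314.7593994140625, 218.1236572265625), (91.21549224853516, 28.860965728759766), 18.826539993286133) 7.967936155339203
(230, 368) 187 923 ((425.7996520996094, 325.66375732421875), (41.64179611206055, 129.92803955078125), 84.72586059570312) 10.331490335466924
bench 0.3842354324913799
```

View pics/crop0.png

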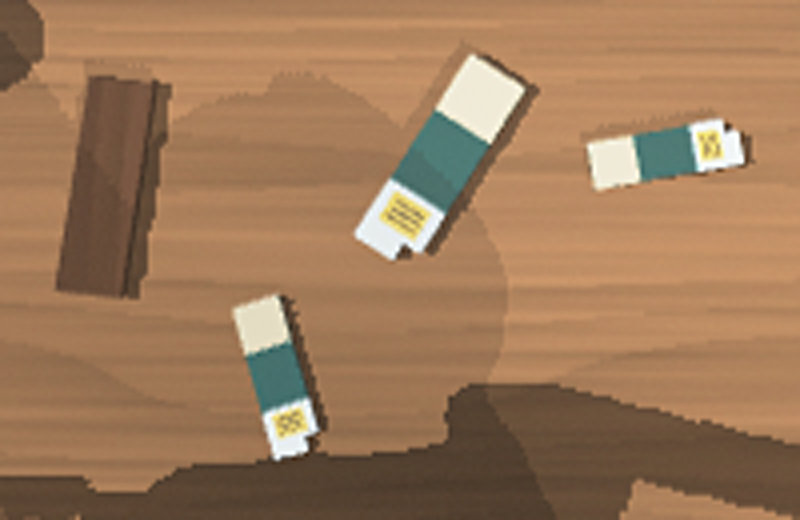

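The crop at (440,160) shows the large slip, measured at 130x40 mm. It has cream and teal parts, a frosted end with a label, and its notch at about (405,250). The other two, at (670,155) and (280,380), measure 91x28 mm, so they are decoys. Next come the red foot, the ring and the stand.

```bash
python3 - <<'E'
from h import *
s=600/384
for nm in ['top','side']:
    z=np.load(nm+'0.npz');p=z['p'];d=z['d'];c=calibration(nm);P=pts(c,d);H=P[...,2]
    R,G,B=[p[...,i].astype(int) for i in range(3)]
    for name,m in [('red',(R>150)&(G<70)&(B<70)),('blue',(B>130)&(R<90)&(G<120))]:
        m=m&(H>47)&(H<57)
        n,l,st,ce=cv2.connectedComponentsWithStats(m.astype(np.uint8))
        for i in range(1,n):
            if st[i,4]>15: print(nm,name,(ce[i]*s).round(),st[i,4],cast(c,*ce[i],52).round(1),np.median(P[l==i],0).round(1), np.ptp(P[l==i],axis=0).round(1))
    if nm=='top':
        # base cylinder / collar
        for C in [(604,278),(0,0)]: pass
        u0,v0=int(620/s),int(277/s)
        w=p[v0-20:v0+21,u0-20:u0+21].min(-1)
        m=np.zeros(p.shape[:2],np.uint8); m[v0-16:v0+17,u0-16:u0+17]=(w[4:37,4:37]>225)
        cs,_=cv2.findContours(m,0,2);ct=max(cs,key=cv2.contourArea);W=cast(c,ct[:,0,0],ct[:,0,1],12)[:,:2].astype(np.float32)
        print('ring white',cv2.minEnclosingCircle(W),cv2.fitEllipse(W))
        m=np.zeros_like(m); m[v0-18:v0+19,u0-18:u0+19]=(w[2:39,2:39]<70)
        ys,xs=np.nonzero(m);W=cast(c,xs,ys,12)[:,:2].astype(np.float32);print('ring black',cv2.minEnclosingCircle(W),W.mean(0))
        # pad
        m=((H>8)&(H<17)&(abs(R-G)<45)&(B>=R)&(R>80)).astype(np.uint8)
        n,l,st,ce=cv2.connectedComponentsWithStats(m)
        L=l[v0+22,u0];cs,_=cv2.findContours((l==L).astype(np.uint8),0,2);ct=max(cs,key=cv2.contourArea)[:,0]
        W=cast(c,ct[:,0],ct[:,1],12)[:,:2].astype(np.float32);print('pad',cv2.minAreaRect(W),st[L])
        m=((H>77)&(H<87)); m[:, :int(560/s)]=0; m[:int(180/s)]=0;m[int(290/s):]=0
        n,l,st,ce=cv2.connectedComponentsWithStats(m.astype(np.uint8))
        for i in range(1,n):
            if st[i,4]>20:
                q=P[l==i][:,:2].astype(np.float32);print('wall',ce[i]*s,st[i,4],cv2.minAreaRect(q))
E
```

```text
top blue [260. 249.] 31 [606.1 276.   52. ] [607.1 274.8  52.5] [18.5 14.7  6.5]
ring white ((576.8648681640625, -287.4841003417969), 26.42901039123535) ((576.8553466796875, -287.843017578125), (50.587100982666016, 51.08012390136719), 49.97758483886719)
ring black ((577.4857788085938, -287.2503662109375), 31.09429931640625) [ 575.3828  -287.83875]
pad ((556.2841796875, -272.9516296386719), (158.942626953125, 192.9753875732422), 56.74043273925781) [ 345  138   93   97 4693]
wall [576.63043478 183.79755435] 46 ((705.7149047851562, -200.87657165527344), (35.916690826416016, 22.837160110473633), 51.32371139526367)
wall [563.984375 207.578125] 40 ((668.2418823242188, -188.84725952148438), (18.413902282714844, 26.579864501953125), 3.7433178424835205)
wall [658.58606557 231.2397541 ] 610 ((633.210205078125, -324.3782958984375), (149.61813354492188, 24.07046127319336), 57.33892059326172)
side red [336. 314.] 40 [629.6 111.2  52. ] [629.9 111.2  51.7] [15.9 21.1  6.7]
side blue [334. 386.] 63 [604.6 283.8  52. ] [605.  284.5  52.1] [17.5 22.9  7.1]
```

```bash
python3 - <<'E'
from h import *
s=600/384
z=np.load('top0.npz');p=z['p'];d=z['d'];c=calibration('top');P=pts(c,d);H=P[...,2]
for name,C in [('blue',(605,278)),('red',(630,111))]:
    near=np.hypot(P[...,0]-C[0],P[...,1]-C[1])<45
    for lo,hi,zz in [(49.5,56,52),(38,45,42),(12,34,0)]:
        m=near&(H>lo)&(H<hi);W=P[m]
        print(name,lo,hi,m.sum(),'circ',cv2.minEnclosingCircle(W[:,:2].astype(np.float32)),'zmed',np.median(W[:,2]),'mean',W.mean(0))
    u,v=proj(c,np.array([C[0],C[1],52.]));u,v=int(u),int(v)
    save(f'foot_{name}.png',cv2.resize(p[v-20:v+21,u-20:u+21],(410,410),interpolation=cv2.INTER_NEAREST))
    print(u,v)
z=np.load('side0.npz');pp=z['p'];
a=[cv2.imread(f'pics/foot_{n}.png') for n in('blue','red')]
b=cv2.resize(pp[190:190+90,190:190+45*2],(380,410),interpolation=cv2.INTER_NEAREST)[...,::-1]
cv2.imwrite('pics/feet.png',np.hstack([x[:, :380] for x in a]))
E
```

```text
blue 49.5 56 54 circ ((604.5589599609375, 277.41180419921875), 10.448782920837402) zmed 52.106259649235824 mean [604.07296724 277.6528005   52.20866126]
blue 38 45 120 circ ((604.4191284179688, 277.7926025390625), 19.06446647644043) zmed 42.23909407757321 mean [603.06534806 276.59470515  42.11355931]
blue 12 34 214 circ ((603.5227661132812, 277.43756103515625), 29.624984741210938) zmed 17.317444740103213 mean [597.1695379  271.15493234  20.0240605 ]
165 159
red 49.5 56 55 circ ((628.958251953125, 103.72319030761719), 10.378994941711426) zmed 52.72842724297243 mean [629.36177519 104.15338811  52.58140973]
red 38 45 117 circ ((628.831787109375, 105.27324676513672), 19.420238494873047) zmed 42.1198778486397 mean [628.16456587 104.09580335  41.87891274]
red 12 34 228 circ ((635.7687377929688, 112.85993957519531), 39.28314971923828) zmed 16.687099311967984 mean [622.99965243 104.15905526  19.06099977]
235 150
```

View pics/feet.png

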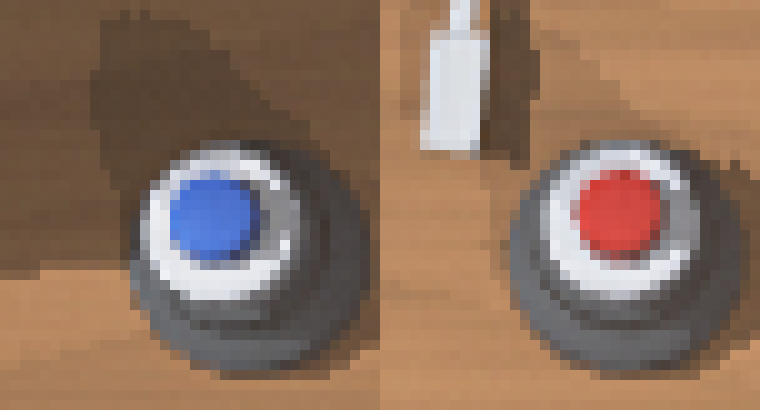

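Red foot top is at about (629,104.5,52) and blue at about (604.5,277.6,52). The collar circle is concentric for both. The ring is at about (577,-287.6,12), and the stand's yaw is about -33° from both the wall and the pad. Next I'll move above the slip.

```bash
cat >> h.py <<'E'
from scipy.spatial.transform import Rotation as Ro
def delta(pos,yaw,base=None,rot=None):
    s=readout.sense()
    p0=s['eef_pos'] if base is None else np.array(base); R0=Ro.from_euler('xyz',s['tcp_rot'] if rot is None else rot)
    sh=R0.inv().apply(np.array(pos)-p0)/10; tr=(R0.inv()*Ro.from_euler('xyz',[np.pi,0,yaw])).as_rotvec()
    print('clock',s['clock'],'tcp',p0.round(1),s['tcp_rot'].round(4),'q',s['qpos'].round(2),'F',s['contact_force'].round(1),'op',round(float(s['opening']),3))
    print('shift cm',sh.round(2),'turn',tr.round(4))
E
python3 -c "
from h import *
delta([442.4,124.3,150],np.radians(148.25))"
```

```text
clock 0.1 tcp [202.3 590.9 230.6] [-3.1403 -0.      2.8118] q [ 1.24  0.35  1.63  0.    1.16 -0.  ] F [ 0.2  0.  -0.5] op 0.999
shift cm [-37.83 -36.36   8.11] turn [-1.200e-03  1.000e-04  2.243e-01]
```

Request:
{"name": "play_rows", "arguments": {"rows": [[0,[-12,-12,2],[0,0,0.07]],[0,[-25,-24,5],[0,0,0.15]],[60,[-37.8,-36.4,8],[0,0,0.224]],[100,[-37.8,-36.4,8],[0,0,0.224]],[100,[-37.8,-36.4,8],[0,0,0.224]],[100,[-37.8,-36.4,8],[0,0,0.224]],[100,[-37.8,-36.4,8],[0,0,0.224]],[100,[-37.8,-36.4,8],[0,0,0.224]],[100,[-37.8,-36.4,8],[0,0,0.224]],[100,[-37.8,-36.4,8],[0,0,0.224]],[100,[-37.8,-36.4,8],[0,0,0.224]],[100,[-37.8,-36.4,8],[0,0,0.224]]], "squeeze": 80}}

```text
clock: 1.1
eef_pos: [428.5, 149.7, 155.8]
tcp_rot: [3.142, 0.0, 2.588]
contact_force: [0.2, 0.7, 0.1]
opening: 0.61
```

Request:
{"name": "play_rows", "arguments": {"rows": [[100,[0,0,0],[0,0,0]],[100,[0,0,0],[0,0,0]],[100,[0,0,0],[0,0,0]],[100,[0,0,0],[0,0,0]]]}}

```text
clock: 1.43
eef_pos: [427.7, 152.5, 156.1]
tcp_rot: [3.142, -0.0, 2.589]
contact_force: [-0.5, -0.1, -1.3]
opening: 0.609
```

```bash
python3 -c "
from h import *
delta([442.4,124.3,150],np.radians(148.25))
c=calibration('wrist');p,d=grab_frame('wrist');np.savez('w1.npz',p=p,d=d)
save('w1.png',p)
P=pts(c,d);H=P[...,2]
R,G,B=[p[...,i].astype(int) for i in range(3)]
m=((H>5)&(H<16)&(np.hypot(P[...,0]-442,P[...,1]-124)<90)).astype(np.uint8)
n,l,st,ce=cv2.connectedComponentsWithStats(m)
for i in range(1,n):
    if st[i,4]>500:
        ct=max(cv2.findContours((l==i).astype(np.uint8),0,2)[0],key=cv2.contourArea)[:,0]
        W=cast(c,ct[:,0],ct[:,1],10)[:,:2].astype(np.float32);print(st[i],cv2.minAreaRect(W),np.median(H[l==i]))
"
```

```text
clock 1.4333 tcp [427.7 152.5 156.1] [ 3.1415e+00 -3.0000e-04  2.5888e+00] q [ 0.34  0.18  2.06  0.    0.9  -0.68] F [-0.5 -0.1 -1.3] op 0.609
shift cm [-2.73 -1.63  0.61] turn [ 0.0001 -0.0003  0.0013]
[ 222  141   40  121 4520] ((443.8656311035156, 126.43917846679688), (40.080135345458984, 130.729248046875), 58.212276458740234) 10.872893717258307
```

View pics/w1.png

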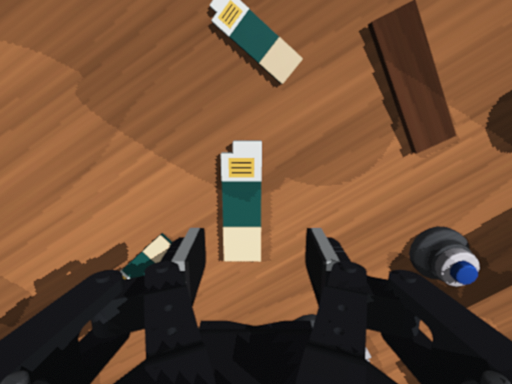

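The wrist view shows the target slip at (242,200), notch at the upper left, frosted end away from the fingers, and it agrees with the top camera to about 2 mm. I'll descend over (443.5,126).

```bash
python3 -c "
from h import *
delta([443.5,126,20],np.radians(148.2))"
```

```text
clock 1.4833 tcp [427.7 152.8 156.2] [ 3.1414e+00 -1.0000e-04  2.5896e+00] q [ 0.34  0.18  2.06  0.    0.9  -0.68] F [0.4 0.7 0.3] op 0.61
shift cm [-2.75 -1.46 13.62] turn [ 0.0002 -0.0001  0.003 ]
```

Request:
{"name": "play_rows", "arguments": {"rows": [[100,[-2.75,-1.46,3],[0,0,0.003]],[100,[-2.75,-1.46,3],[0,0,0.003]],[100,[-2.75,-1.46,6],[0,0,0.003]],[100,[-2.75,-1.46,9],[0,0,0.003]],[100,[-2.75,-1.46,11],[0,0,0.003]],[100,[-2.75,-1.46,12.5],[0,0,0.003]],[100,[-2.75,-1.46,13.6],[0,0,0.003]],[100,[-2.75,-1.46,13.6],[0,0,0.003]],[100,[-2.75,-1.46,13.6],[0,0,0.003]],[100,[-2.75,-1.46,13.6],[0,0,0.003]]]}}

```text
clock: 2.32
eef_pos: [444.1, 125.6, 20.7]
tcp_rot: [3.141, 0.0, 2.586]
contact_force: [0.1, 0.1, -0.4]
opening: 0.606
```

```bash
python3 -c "
from h import *
delta([443.5,126,3],np.radians(148.2))
p,d=grab_frame('wrist');save('w2.png',p)"
```

```text
clock 2.3167 tcp [444.1 125.6  20.7] [3.141e+00 5.000e-04 2.586e+00] q [ 0.27  0.44  2.13  0.    0.58 -0.74] F [ 0.1  0.1 -0.4] op 0.606
shift cm [ 0.08 -0.    1.77] turn [ 0.0006  0.0005 -0.0006]
```

View pics/w2.png

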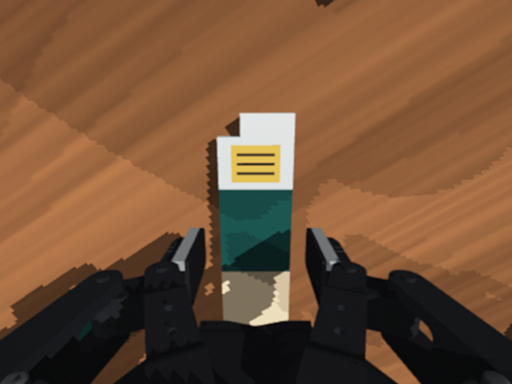

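The jaws straddle the slip evenly, with the fingertips beside its teal part. I'll lower and close.

Request:
{"name": "play_rows", "arguments": {"rows": [[100,[0.05,0,0.8],[0,0,0]],[100,[0.05,0,1.4],[0,0,0]],[100,[0.05,0,1.8],[0,0,0]],[100,[0.05,0,1.8],[0,0,0]],[100,[0.05,0,1.8],[0,0,0]]]}}

```text
clock: 2.78
eef_pos: [443.2, 124.8, 1.7]
tcp_rot: [-3.141, -0.001, 2.585]
contact_force: [0.1, 0.1, -0.9]
opening: 0.604
```

Request:
{"name": "play_rows", "arguments": {"rows": [[120,[0,0,0],[0,0,0]],[140,[0,0,0],[0,0,0]],[180,[0,0,0],[0,0,0]],[220,[0,0,0],[0,0,0]],[255,[0,0,0],[0,0,0]],[255,[0,0,0],[0,0,0]],[255,[0,0,0],[0,0,0]],[255,[0,0,0],[0,0,0]],[255,[0,0,0],[0,0,0]]], "squeeze": 80}}

```text
clock: 3.53
eef_pos: [443.6, 125.0, 2.7]
tcp_rot: [3.141, 0.0, 2.585]
contact_force: [-1.4, -0.4, 8.6]
opening: 0.436
```

Request:
{"name": "play_rows", "arguments": {"rows": [[255,[0,0,-1],[0,0,0]],[255,[0,0,-3],[0,0,0]],[255,[0,0,-7],[0,0,0]],[255,[0,0,-11],[0,0,0]],[255,[0,0,-15],[0,0,0]],[255,[0,0,-15],[0,0,0]],[255,[0,0,-15],[0,0,0]],[255,[0,0,-15],[0,0,0]]]}}

```text
clock: 4.2
eef_pos: [443.2, 124.9, 152.4]
tcp_rot: [3.141, 0.0, 2.585]
contact_force: [-0.3, 0.7, -0.6]
opening: 0.433
```

```bash
cat > inhand.py <<'E'
from h import *
import sys
s=readout.sense();c=calibration('wrist');p,d=grab_frame('wrist');save(sys.argv[1],p)
P=pts(c,d);R0=Ro.from_euler('xyz',s['tcp_rot']);T=R0.inv().apply((P-s['eef_pos']).reshape(-1,3)).reshape(P.shape)
R,G,B=[p[...,i].astype(int) for i in range(3)]
v,u=np.mgrid[:384,:512]
near=(abs(T[...,1])<26)&(T[...,2]>-35)&(T[...,2]<12)&(d>0)&(T[...,0]>-75)&(T[...,0]<90)
light=near&(p.min(-1)>150)&(v<200); lab=near&(R>180)&(G>140)&(B<120)
teal=near&(G>R+20)&(B>R+10)&(v<270)
for n,m in [('frost',light|lab),('lab',lab),('teal',teal)]:
    q=T[m]
    if len(q)<20: print(n,len(q)); continue
    print(n,len(q),'med',np.median(q,0).round(1),'min',np.percentile(q,1,axis=0).round(1),'max',np.percentile(q,99,axis=0).round(1))
q=T[light|lab|teal]; 
A=np.c_[q[:,:2],np.ones(len(q))];k=np.linalg.lstsq(A,q[:,2],rcond=None)[0]; 
res=q[:,2]-A@k; g=abs(res)<2; k=np.linalg.lstsq(A[g],q[g,2],rcond=None)[0]
print('plane z=%.4f x + %.4f y + %.2f'%tuple(k),'rms',np.std((q[:,2]-A@k)[g]).round(2), g.mean())
m=(light|lab).astype(np.uint8);ct=max(cv2.findContours(m,0,2)[0],key=cv2.contourArea)[:,0]
W=T[ct[:,1],ct[:,0],:2].astype(np.float32);print('frost rect (tool xy)',cv2.minAreaRect(W))
print({k:np.round(s[k],4).tolist() for k in('clock','eef_pos','tcp_rot','contact_force','opening')})
E
python3 inhand.py w3.png
```

```text
frost 6301 med [46.2  2.1 -8.2] min [ 26.1 -19.4  -9.7] max [65.4 19.7 -6.5]
lab 1772 med [40.8 -0.2 -8.5] min [ 30.5 -12.4  -9.9] max [49.3 12.2 -7. ]
teal 4896 med [ 9.7 -1.1 -8. ] min [-11.4 -19.   -9.4] max [25.4 18.6 -6.7]
plane z=-0.0020 x + 0.0004 y + -8.04 rms 0.63 0.9958024470840404
frost rect (tool xy) ((45.71979522705078, 0.04453277587890625), (40.19324493408203, 40.11594772338867), 89.97431945800781)
{'clock': 4.2, 'eef_pos': [443.2321, 124.9151, 152.4004], 'tcp_rot': [3.1411, 0.0005, 2.5847], 'contact_force': [-0.2995, 0.6996, -0.5834], 'opening': 0.4327}
```

View pics/w3.png

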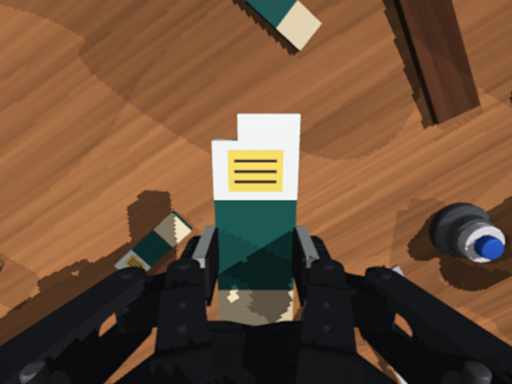

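Grasp is good: the slip is level in the jaws, the frost centre is at tool (45.5, 0), and the underside is 2 mm below the TCP. I'll turn it to yaw 0 and go over the red foot with TCP at (583.5,104.5).

```bash
python3 -c "
from h import *
delta([583.5,104.5,110],0)"
```

```text
clock 4.25 tcp [442.7 124.8 151.5] [-3.1407e+00 -8.0000e-04  2.5847e+00] q [ 0.27  0.2   2.05  0.    0.89 -0.74] F [-0.5  0.6 -0.8] op 0.436
shift cm [-13.03   5.73   4.14] turn [-1.3000e-03  8.0000e-04  2.5847e+00]
```

Request:
{"name": "play_rows", "arguments": {"rows": [[255,[-1,0.5,0],[0,0,0.12]],[255,[-2,1,0],[0,0,0.24]],[255,[-3,1.5,0],[0,0,0.36]],[255,[-4,2,0],[0,0,0.48]],[255,[-5,2.5,0],[0,0,0.6]],[255,[-6,3,0],[0,0,0.72]],[255,[-7,3.3,0],[0,0,0.84]],[255,[-8,3.8,0],[0,0,0.96]],[255,[-9,4.2,0],[0,0,1.08]],[255,[-10,4.6,0],[0,0,1.2]],[255,[-11,5,0],[0,0,1.3]],[255,[-11,5,0],[0,0,1.3]]]}}

```text
clock: 5.25
eef_pos: [563.9, 108.9, 150.2]
tcp_rot: [-3.14, 0.001, 1.28]
contact_force: [1.0, 0.1, 0.3]
opening: 0.433
```

```bash
python3 -c "
from h import *
delta([583.5,104.5,110],0)"
```

```text
clock 5.25 tcp [563.9 108.9 150.2] [-3.1398e+00  1.1000e-03  1.2799e+00] q [ 0.19  0.37  1.81 -0.    0.96  0.48] F [1.  0.1 0.3] op 0.433
shift cm [0.14 2.01 4.01] turn [-8.0000e-04  2.1000e-03  1.2799e+00]
```

Request:
{"name": "play_rows", "arguments": {"rows": [[255,[0.1,0.5,0],[0,0,0.12]],[255,[0.1,1,0],[0,0,0.24]],[255,[0.1,1.5,0],[0,0,0.36]],[255,[0.1,2,0],[0,0,0.48]],[255,[0.1,2,0],[0,0,0.6]],[255,[0.1,2,0],[0,0,0.72]],[255,[0.1,2,0],[0,0,0.84]],[255,[0.1,2,1],[0,0,0.96]],[255,[0.1,2,2],[0,0,1.08]],[255,[0.1,2,3],[0,0,1.2]],[255,[0.1,2,4],[0,0,1.28]],[255,[0.1,2,4],[0,0,1.28]]]}}

```text
clock: 6.25
eef_pos: [579.9, 104.3, 108.9]
tcp_rot: [3.141, 0.006, 0.005]
contact_force: [-0.8, 0.2, 0.0]
opening: 0.431
```

```bash
python3 -c "
from h import *
delta([583.5,104.5,110],0)"
python3 inhand.py w4.png
```

```text
clock 6.25 tcp [579.9 104.3 108.9] [3.1406 0.0059 0.0046] q [0.18 0.44 1.81 0.   0.9  1.74] F [-0.8  0.2  0. ] op 0.431
shift cm [ 0.36 -0.01 -0.12] turn [0.001  0.0059 0.0046]
frost 6238 med [45.6  2.2 -8.1] min [ 25.4 -19.4  -9.7] max [64.6 19.7 -6.1]
lab 1751 med [40.1 -0.1 -8.5] min [ 29.8 -12.2  -9.9] max [48.5 12.3 -7. ]
teal 5205 med [ 7.3 -0.6 -8. ] min [-12.6 -18.9  -9.3] max [24.6 18.5 -6.7]
plane z=-0.0027 x + 0.0028 y + -7.98 rms 0.62 0.9930962160272656
frost rect (tool xy) ((45.068756103515625, 0.009996414184570312), (40.04014587402344, 39.841163635253906), 89.65261840820312)
{'clock': 6.25, 'eef_pos': [579.9039, 104.3446, 108.8501], 'tcp_rot': [3.1406, 0.0059, 0.0046], 'contact_force': [-0.8463, 0.2368, 0.0244], 'opening': 0.4308}
```

View pics/w4.png

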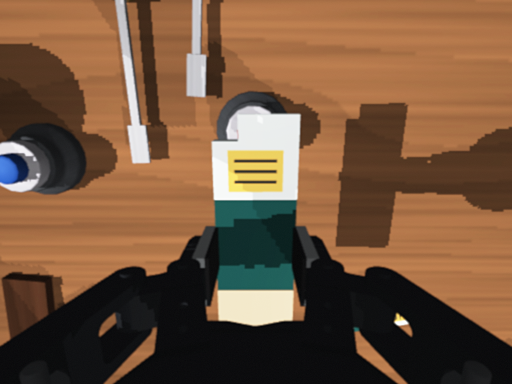

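The slip at (255,165) covers the red foot and the foot's base shows behind it. The way down is clear, so I'll go to just above contact.

Request:
{"name": "play_rows", "arguments": {"rows": [[255,[0.46,-0.1,1],[0,0.006,0.005]],[255,[0.46,-0.1,2.5],[0,0.006,0.005]],[255,[0.46,-0.1,4],[0,0.006,0.005]],[255,[0.46,-0.1,4.8],[0,0.006,0.005]],[255,[0.46,-0.1,5.1],[0,0.006,0.005]],[255,[0.46,-0.1,5.1],[0,0.006,0.005]],[255,[0.46,-0.1,5.1],[0,0.006,0.005]]]}}

```text
clock: 6.88
eef_pos: [587.7, 105.7, 61.4]
tcp_rot: [-3.142, -0.006, 0.001]
contact_force: [0.3, 1.0, -1.0]
opening: 0.432
```

```bash
cat > side.py <<'E'
from h import *
import sys
s=readout.sense();print({k:np.round(s[k],3).tolist() for k in('clock','eef_pos','tcp_rot','contact_force','wrist_torque','opening')})
p,d=grab_frame('side');a,b,e,f=map(int,sys.argv[2:6])
save(sys.argv[1],cv2.resize(p[b:f,a:e],None,fx=5,fy=5,interpolation=cv2.INTER_NEAREST))
E
python3 side.py s1.png 170 150 290 260
```

```text
{'clock': 6.883, 'eef_pos': [587.683, 105.747, 61.367], 'tcp_rot': [-3.142, -0.006, 0.001], 'contact_force': [0.267, 1.047, -1.045], 'wrist_torque': [-0.039, -0.01, 0.012], 'opening': 0.432}
```

View pics/s1.png

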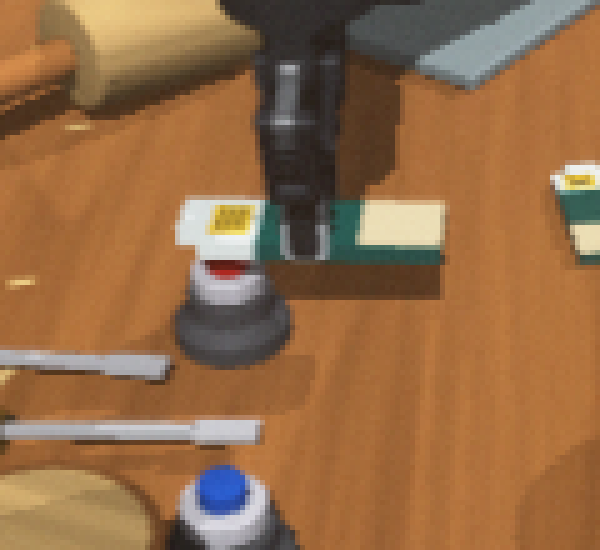

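The side view shows the slip's frosted end right over the red plunger at (225,268), not yet touching. I'll press in steps.

Request:
{"name": "play_rows", "arguments": {"rows": [[255,[-0.3,0,0.3],[0,-0.006,0]],[255,[-0.3,0,0.6],[0,-0.006,0]],[255,[-0.3,0,0.6],[0,-0.006,0]]]}}

```text
clock: 7.18
eef_pos: [584.1, 105.6, 54.8]
tcp_rot: [3.142, 0.0, -0.0]
contact_force: [-0.8, -1.1, -0.5]
opening: 0.436
```

Request:
{"name": "play_rows", "arguments": {"rows": [[255,[0,0,0.15],[0,0,0]],[255,[0,0,0.3],[0,0,0]],[255,[0,0,0.3],[0,0,0]]]}}

```text
clock: 7.43
eef_pos: [584.4, 105.6, 51.9]
tcp_rot: [-3.142, -0.0, -0.0]
contact_force: [-0.9, -0.3, 0.2]
opening: 0.43
```

```bash
python3 side.py s2.png 170 150 290 260
```

```text
{'clock': 7.433, 'eef_pos': [584.432, 105.648, 51.901], 'tcp_rot': [-3.142, -0.0, -0.0], 'contact_force': [-0.851, -0.268, 0.16], 'wrist_torque': [-0.004, 0.009, -0.008], 'opening': 0.43}
```

View pics/s2.png

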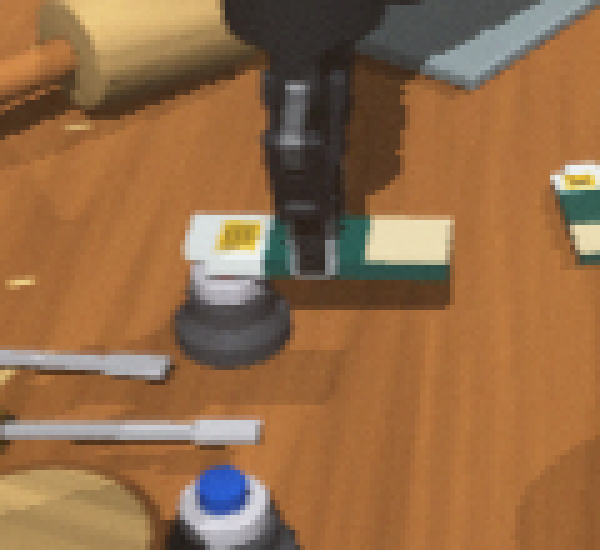

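Request:
{"name": "play_rows", "arguments": {"rows": [[255,[0,0,0.1],[0,0,0]],[255,[0,0,0.2],[0,0,0]],[255,[0,0,0.2],[0,0,0]]]}}

```text
clock: 7.73
eef_pos: [584.5, 105.7, 50.0]
tcp_rot: [-3.142, -0.0, -0.0]
contact_force: [-0.5, 0.2, 2.5]
opening: 0.434
```

Request:
{"name": "play_rows", "arguments": {"rows": [[255,[0,0,0.1],[0,0,0]],[255,[0,0,0.1],[0,0,0]],[255,[0,0,0.1],[0,0,0]]]}}

```text
clock: 7.98
eef_pos: [584.5, 105.7, 49.1]
tcp_rot: [-3.142, -0.0, -0.0]
contact_force: [0.4, -0.1, 0.7]
opening: 0.434
```

```bash
python3 side.py s3.png 170 150 290 260
```

```text
{'clock': 7.983, 'eef_pos': [584.484, 105.701, 49.064], 'tcp_rot': [-3.142, -0.0, -0.0], 'contact_force': [0.375, -0.07, 0.728], 'wrist_torque': [-0.023, -0.043, 0.013], 'opening': 0.434}
```

View pics/s3.png

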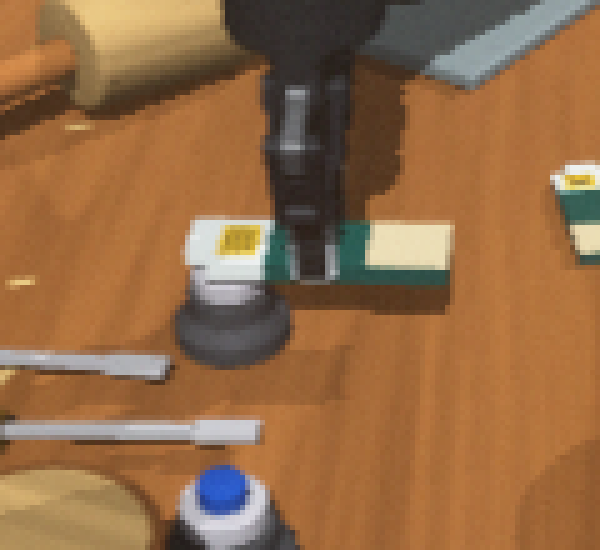

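Force noise is about 1 N. I'll step down until the stop clearly pushes back.

Request:
{"name": "play_rows", "arguments": {"rows": [[255,[0,0,0.1],[0,0,0]],[255,[0,0,0.1],[0,0,0]],[255,[0,0,0.1],[0,0,0]]]}}

```text
clock: 8.28
eef_pos: [584.4, 105.7, 48.1]
tcp_rot: [-3.142, -0.0, -0.0]
contact_force: [-0.9, 0.1, 2.3]
opening: 0.434
```

Request:
{"name": "play_rows", "arguments": {"rows": [[255,[0,0,0.1],[0,0,0]],[255,[0,0,0.1],[0,0,0]],[255,[0,0,0.1],[0,0,0]]]}}

```text
clock: 8.53
eef_pos: [584.4, 105.7, 47.3]
tcp_rot: [-3.142, -0.0, -0.0]
contact_force: [-2.5, -0.2, 6.6]
opening: 0.435
```

```bash
python3 inhand.py w5.png; python3 -c "
from h import *
for i in range(4):
    s=readout.sense();print(s['contact_force'].round(2),s['wrist_torque'].round(3),s['eef_pos'].round(1));grab_frame('top')"
```

```text
frost 6365 med [46.2  1.8 -9.5] min [ 25.6 -19.4 -11.1] max [64.6 19.7  5.1]
lab 1692 med [39.8 -0.1 -9.8] min [ 29.6 -12.3 -11.1] max [48.3 12.3 -8.3]
teal 5194 med [ 7.3 -0.1 -8.2] min [-12.8 -18.8  -9.8] max [24.4 18.6 -6.6]
plane z=-0.0332 x + 0.0014 y + -8.01 rms 0.6 0.963405138852842
frost rect (tool xy) ((45.16988754272461, 0.08460044860839844), (39.5852165222168, 40.203800201416016), 0.16708092391490936)
{'clock': 8.5333, 'eef_pos': [584.4037, 105.6868, 47.3478], 'tcp_rot': [-3.1415, -0.0001, -0.0002], 'contact_force': [-2.4796, -0.1865, 6.6145], 'opening': 0.4352}
[-2.35 -0.85  6.94] [-0.04  0.15  0.02] [584.4 105.7  47.4]
[-0.96  0.45  6.31] [0.041 0.146 0.015] [584.4 105.7  47.4]
[-2.52 -0.06  6.09] [-0.04   0.152  0.026] [584.4 105.7  47.4]
[-3.16 -0.46  5.92] [-0.018  0.171 -0.034] [584.4 105.7  47.4]
```

The force rose to 6 N, so the red foot is on its stop and has been held well over 0.2 s. The slip has tilted about 2°. I'll lift and check.

Request:
{"name": "play_rows", "arguments": {"rows": [[255,[0,0,-0.5],[0,0,0]],[255,[0,0,-2],[0,0,0]],[255,[0,0,-4],[0,0,0]],[255,[0,0,-6],[0,0,0]],[255,[0,0,-6],[0,0,0]],[255,[0,0,-6],[0,0,0]],[255,[0,0,-6],[0,0,0]]]}}

```text
clock: 9.37
eef_pos: [583.9, 105.6, 106.4]
tcp_rot: [3.141, 0.001, -0.0]
contact_force: [-0.6, -0.8, -0.5]
opening: 0.43
```

```bash
python3 inhand.py w6.png;python3 side.py s4.png 170 150 290 260; python3 -c "
from h import *
delta([560,278.8,107],0)"
```

```text
frost 6212 med [45.6  2.3 -8.1] min [ 25.4 -19.3  -9.7] max [64.6 19.8 -5.8]
lab 1740 med [40.  -0.1 -8.4] min [ 29.8 -12.2  -9.9] max [48.5 12.4 -7. ]
teal 5221 med [ 7.3 -0.1 -7.9] min [-12.7 -18.8  -9.3] max [24.7 18.5 -6.6]
plane z=-0.0026 x + 0.0023 y + -7.96 rms 0.62 0.9923029825942448
frost rect (tool xy) ((45.06837463378906, 0.17352676391601562), (40.13959884643555, 39.77433776855469), 89.8305892944336)
{'clock': 9.3667, 'eef_pos': [583.8513, 105.5893, 106.4354], 'tcp_rot': [3.1415, 0.0008, -0.0002], 'contact_force': [-0.6253, -0.8317, -0.5445], 'opening': 0.43}
{'clock': 9.417, 'eef_pos': [583.571, 105.517, 106.039], 'tcp_rot': [3.141, 0.002, -0.0], 'contact_force': [-0.125, 0.04, -0.467], 'wrist_torque': [0.043, 0.039, -0.0], 'opening': 0.437}
clock 9.4667 tcp [583.5 105.5 105.9] [ 3.1412e+00  1.9000e-03 -2.0000e-04] q [ 0.18  0.45  1.8  -0.    0.89  1.75] F [ 0.6  0.6 -0.4] op 0.435
shift cm [ -2.36 -17.33  -0.11] turn [ 0.0004  0.0019 -0.0002]
```

View pics/s4.png

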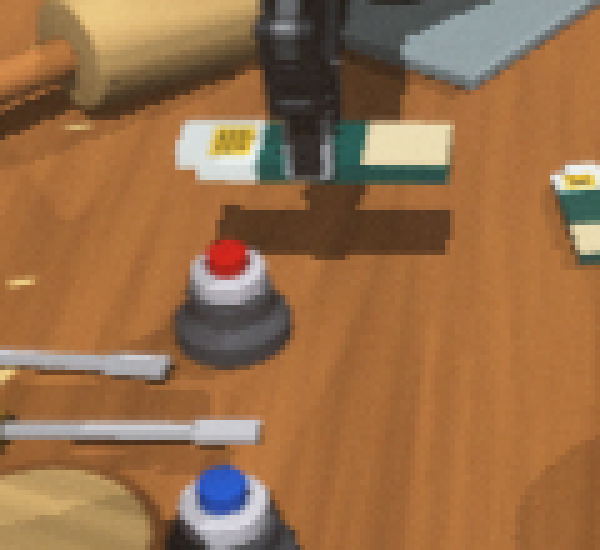

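The slip sprang back level and the red foot is up again at (228,258). Next is blue.

Request:
{"name": "play_rows", "arguments": {"rows": [[255,[-0.5,-3,0],[0,0,0]],[255,[-1,-6.5,0],[0,0,0]],[255,[-1.6,-10,0],[0,0,0]],[255,[-2,-13.5,0],[0,0,0]],[255,[-2.4,-16,0],[0,0,0]],[255,[-2.4,-17.3,0],[0,0,0]],[255,[-2.4,-17.3,0],[0,0,0]],[255,[-2.4,-17.3,0],[0,0,0]],[255,[-2.4,-17.3,0],[0,0,0]],[255,[-2.4,-17.3,0],[0,0,0]]]}}

```text
clock: 10.3
eef_pos: [560.4, 277.2, 106.7]
tcp_rot: [3.141, 0.001, -0.001]
contact_force: [0.3, 0.6, -0.0]
opening: 0.435
```

Request:
{"name": "play_rows", "arguments": {"rows": [[255,[0,0,1],[0,0,0]],[255,[0,0,2.5],[0,0,0]],[255,[0,0,4],[0,0,0]],[255,[0,0,4.5],[0,0,0]],[255,[0,0,4.5],[0,0,0]],[255,[0,0,4.5],[0,0,0]],[255,[0,0,4.5],[0,0,0]]]}}

```text
clock: 10.88
eef_pos: [560.9, 278.7, 62.6]
tcp_rot: [-3.141, -0.001, -0.001]
contact_force: [0.8, -0.3, -0.2]
opening: 0.431
```

```bash
python3 side.py s5.png 170 180 290 300;python3 -c "
from h import *
delta([560,278.8,47.3],0)"
```

```text
{'clock': 10.883, 'eef_pos': [560.931, 278.662, 62.61], 'tcp_rot': [-3.141, -0.001, -0.001], 'contact_force': [0.764, -0.336, -0.234], 'wrist_torque': [0.014, -0.003, 0.031], 'opening': 0.431}
clock 10.9333 tcp [561.  278.8  62.8] [-3.141e+00 -1.100e-03 -4.000e-04] q [0.46 0.55 1.75 0.   0.84 2.03] F [-0.4 -0.2 -1. ] op 0.437
shift cm [-0.1  -0.    1.55] turn [-0.0006 -0.0011 -0.0004]
```

View pics/s5.png

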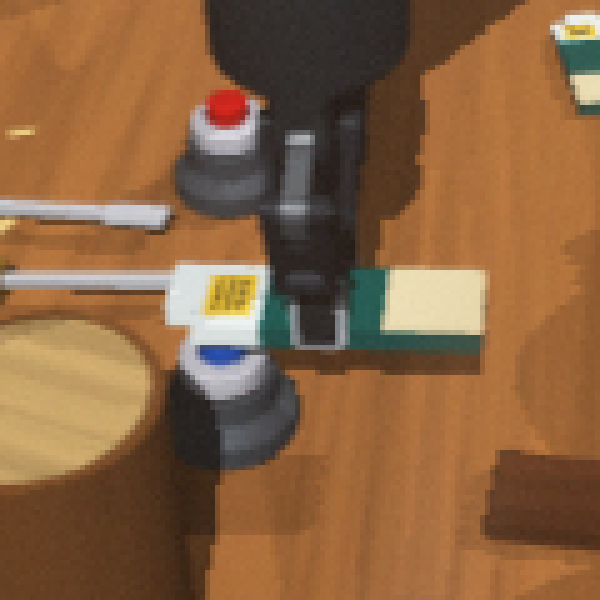

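The frosted end is right over the blue plunger at (222,352). Pressing now.

Request:
{"name": "play_rows", "arguments": {"rows": [[255,[-0.1,0,0.4],[0,0,0]],[255,[-0.1,0,0.8],[0,0,0]],[255,[-0.1,0,1.1],[0,0,0]],[255,[-0.1,0,1.3],[0,0,0]],[255,[-0.1,0,1.45],[0,0,0]],[255,[-0.1,0,1.45],[0,0,0]],[255,[-0.1,0,1.45],[0,0,0]]]}}

```text
clock: 11.52
eef_pos: [559.5, 278.8, 47.8]
tcp_rot: [-3.141, -0.0, -0.0]
contact_force: [-1.4, 0.2, 5.1]
opening: 0.437
```

Request:
{"name": "play_rows", "arguments": {"rows": [[255,[0,0,0.05],[0,0,0]],[255,[0,0,0.1],[0,0,0]],[255,[0,0,0.1],[0,0,0]],[255,[0,0,0.1],[0,0,0]]]}}

```text
clock: 11.85
eef_pos: [559.5, 278.8, 47.2]
tcp_rot: [-3.141, -0.0, -0.0]
contact_force: [-2.6, -0.4, 8.1]
opening: 0.436
```

```bash
python3 side.py s6.png 170 180 290 300;python3 -c "
from h import *
for i in range(3):
    s=readout.sense();print(s['contact_force'].round(2),s['wrist_torque'].round(3),s['eef_pos'].round(1));grab_frame('top')"
```

```text
{'clock': 11.85, 'eef_pos': [559.454, 278.828, 47.159], 'tcp_rot': [-3.141, -0.0, -0.0], 'contact_force': [-2.594, -0.358, 8.07], 'wrist_torque': [-0.044, 0.182, -0.051], 'opening': 0.436}
[-2.75 -1.37  7.99] [-0.03   0.172  0.035] [559.5 278.8  47.2]
[-3.78 -1.3   7.94] [-0.06   0.148 -0.072] [559.5 278.9  47.2]
[-3.11 -0.22  8.5 ] [-0.06   0.16   0.018] [559.5 278.8  47.2]
```

View pics/s6.png

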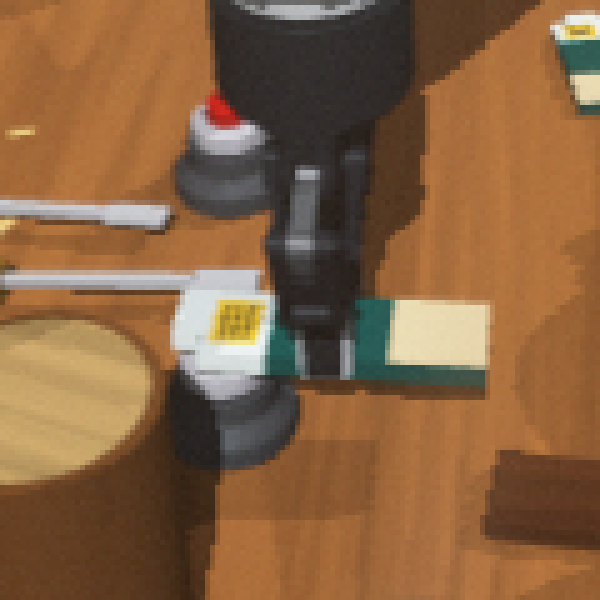

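An 8 N push means blue is on its stop. The blue plunger has disappeared under the slip. I'll lift and head for the stand.

Request:
{"name": "play_rows", "arguments": {"rows": [[255,[0,0,-0.5],[0,0,0]],[255,[0,0,-3],[0,0,0]],[255,[0,0,-6],[0,0,0]],[255,[0,0,-9],[0,0,0]],[255,[0,0,-12],[0,0,0]],[255,[0,0,-12],[0,0,0]],[255,[0,0,-12],[0,0,0]],[255,[0,0,-12],[0,0,0]]]}}

```text
clock: 12.72
eef_pos: [558.9, 278.4, 166.0]
tcp_rot: [3.141, 0.001, -0.0]
contact_force: [0.1, -0.5, -0.9]
opening: 0.433
```

```bash
python3 inhand.py w7.png; python3 -c "
from h import *
y=np.radians(-33)
t=np.array([577.5,-287,165])-45*np.array([np.cos(y),np.sin(y),0]);print(t)
delta(t,y)"
```

```text
frost 6179 med [45.7  2.6 -8.1] min [ 25.3 -19.3  -9.7] max [64.7 19.8 -6.1]
lab 1659 med [40.6  0.8 -8.5] min [ 29.9 -12.1 -10. ] max [48.5 12.1 -7. ]
teal 5273 med [ 7.3 -0.1 -7.9] min [-12.6 -18.8  -9.3] max [24.6 18.5 -6.6]
plane z=-0.0022 x + 0.0017 y + -7.96 rms 0.63 0.9921411107230178
frost rect (tool xy) ((44.839599609375, 0.15067481994628906), (40.329620361328125, 40.187835693359375), 89.96125030517578)
{'clock': 12.7167, 'eef_pos': [558.8841, 278.3962, 165.9792], 'tcp_rot': [3.1412, 0.0008, -0.0002], 'contact_force': [0.0646, -0.548, -0.8771], 'opening': 0.4328}
[ 539.75982444 -262.49124342  165.        ]
clock 12.7667 tcp [558.5 278.2 165.3] [ 3.1407e+00  1.9000e-03 -2.0000e-04] q [0.46 0.42 1.69 0.   1.03 2.03] F [-0.4  0.2 -0.2] op 0.433
shift cm [-1.87 54.07  0.08] turn [0.0015 0.0016 0.5757]
```

Request:
{"name": "play_rows", "arguments": {"rows": [[255,[-0.1,2,0],[0,0,0.03]],[255,[-0.2,5,0],[0,0,0.06]],[255,[-0.3,8,0],[0,0,0.1]],[255,[-0.4,11,0],[0,0,0.13]],[255,[-0.5,14,0],[0,0,0.16]],[255,[-0.6,17,0],[0,0,0.2]],[255,[-0.7,20,0],[0,0,0.23]],[255,[-0.8,23,0],[0,0,0.26]],[255,[-0.9,26,0],[0,0,0.3]],[255,[-1,29,0],[0,0,0.33]],[255,[-1.1,31,0],[0,0,0.35]],[255,[-1.1,32,0],[0,0,0.36]]]}}

```text
clock: 13.77
eef_pos: [547.0, -43.5, 165.0]
tcp_rot: [3.14, 0.003, -0.363]
contact_force: [-0.2, 1.0, -0.6]
opening: 0.436
```

Request:
{"name": "play_rows", "arguments": {"rows": [[255,[0,0,0],[0,0,0]],[255,[0,0,0],[0,0,0]]]}}

```text
clock: 13.93
eef_pos: [547.9, -41.0, 165.7]
tcp_rot: [-3.142, 0.002, -0.361]
contact_force: [-0.7, 0.6, -0.1]
opening: 0.439
```

```bash
python3 -c "
from h import *
y=np.radians(-33)
t=np.array([577.5,-287,165])-45*np.array([np.cos(y),np.sin(y),0])
delta(t,y)"
```

```text
clock 13.9333 tcp [547.9 -41.  165.7] [-3.1416e+00  1.6000e-03 -3.6080e-01] q [-0.08  0.31  1.86  0.    0.98  1.85] F [-0.7  0.6 -0.1] op 0.439
shift cm [ 7.05 21.01  0.06] turn [2.000e-04 1.600e-03 2.152e-01]
```

Request:
{"name": "play_rows", "arguments": {"rows": [[255,[0.7,2,0],[0,0,0.02]],[255,[1.7,5,0],[0,0,0.05]],[255,[2.7,8,0],[0,0,0.08]],[255,[3.7,11,0],[0,0,0.11]],[255,[4.7,14,0],[0,0,0.14]],[255,[5.7,17,0],[0,0,0.17]],[255,[6.5,19.5,0],[0,0,0.2]],[255,[7,21,0],[0,0,0.215]],[255,[7,21,0],[0,0,0.215]],[255,[7,21,0],[0,0,0.215]],[255,[7,21,0],[0,0,0.215]],[255,[7,21,0],[0,0,0.215]]]}}

```text
clock: 14.93
eef_pos: [540.0, -260.9, 166.4]
tcp_rot: [-3.141, 0.001, -0.573]
contact_force: [0.6, -0.4, -0.7]
opening: 0.435
```

```bash
python3 inhand.py w8.png; python3 -c "
from h import *
s=readout.sense()
z=np.load('top0.npz')
y=np.radians(-33)
t=np.array([577.5,-287,115])-45*np.array([np.cos(y),np.sin(y),0])
delta(t,y)"
```

```text
frost 1732 med [57.  -3.9 -7.9] min [ 25.8 -19.5  -9.4] max [65.  20.2 -5.5]
lab 39 med [ 46.2 -11.   -8.4] min [ 29.7 -12.4  -9.9] max [48.6 12.4 -7.2]
teal 4486 med [ 4.4  1.6 -8. ] min [-12.7 -18.5  -9.4] max [24.3 19.  -6.6]
plane z=0.0013 x + 0.0010 y + -8.00 rms 0.6 0.9927629462849791
frost rect (tool xy) ((55.93416976928711, -2.612499237060547), (48.4457893371582, 20.609432220458984), 61.184486389160156)
{'clock': 14.9333, 'eef_pos': [540.0195, -260.8635, 166.3667], 'tcp_rot': [-3.1413, 0.0007, -0.5732], 'contact_force': [0.5949, -0.3774, -0.6512], 'opening': 0.4354}
clock 14.9833 tcp [ 540.1 -261.   166.5] [-3.1414e+00  4.0000e-04 -5.7340e-01] q [-0.45  0.38  1.75  0.    1.01  1.69] F [ 0.6  0.5 -0.4] op 0.432
shift cm [0.06 0.14 5.15] turn [-0.0002  0.0004  0.0026]
```

View pics/w8.png

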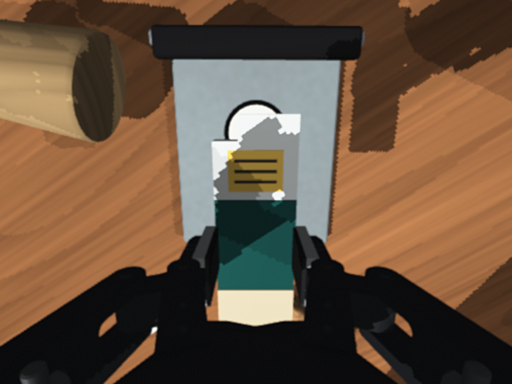

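The wrist view shows the slip in line with the stand, the wall square ahead at (257,42) and the ring at (255,120). I'll do a quick ring and wall check from this view before lowering.

```bash
python3 -c "
from h import *
c=calibration('wrist');s=readout.sense();p,d=grab_frame('wrist');P=pts(c,d);H=P[...,2]
g=cv2.cvtColor(p,cv2.COLOR_RGB2GRAY)
v,u=np.mgrid[:384,:512]
m=(g<60)&(u>215)&(u<300)&(v>85)&(v<150)&(H>6)&(H<18)
W=cast(c,u[m],v[m],12)[:,:2]
A=np.c_[2*W,np.ones(len(W))];k=np.linalg.lstsq(A,(W**2).sum(1),rcond=None)[0];print('ring c',k[:2],'r',np.sqrt(k[2]+k[0]**2+k[1]**2),m.sum())
m=((H>78)&(H<86)&(v<70)&(u>140)&(u<370)); r=cv2.minAreaRect(P[m][:,:2].astype(np.float32));print('wall',r)
m=((H>8)&(H<16)&(v>58)&(v<240)&(u>165)&(u<345)).astype(np.uint8)
# pad edges rows
L=[];Rr=[]
for vv in range(75,200):
    xs=np.nonzero(m[vv])[0]
    if len(xs): L.append((xs[0],vv));Rr.append((xs[-1],vv))
for E in(L,Rr):
    E=np.array(E);W=cast(c,E[:,0],E[:,1],12)[:,:2].astype(np.float32);l=cv2.fitLine(W,cv2.DIST_HUBER,0,.01,.01).ravel();print('edge yaw',np.degrees(np.arctan2(l[1],l[0])),l[2:])
"
```

```text
ring c [ 577.25657927 -285.31691732] r 29.57061992123036 252
wall ((634.3580322265625, -323.29107666015625), (149.7959747314453, 22.409231185913086), 56.79542922973633)
edge yaw -33.097157 [ 615.117  -216.4155]
edge yaw -33.132954 [ 529.5744  -349.06686]
```

Request:
{"name": "play_rows", "arguments": {"rows": [[255,[0,0.08,1],[0,0,0.003]],[255,[0,0.08,2],[0,0,0.003]],[255,[0,0.08,3],[0,0,0.003]],[255,[0,0.08,4],[0,0,0.003]],[255,[0,0.08,5],[0,0,0.003]],[255,[0,0.08,5.5],[0,0,0.003]],[255,[0,0.08,5.75],[0,0,0.003]],[255,[0,0.08,5.75],[0,0,0.003]],[255,[0,0.08,5.75],[0,0,0.003]],[255,[0,0.08,5.75],[0,0,0.003]],[255,[0,0.08,5.75],[0,0,0.003]],[255,[0,0.08,5.75],[0,0,0.003]]]}}

```text
clock: 16.03
eef_pos: [539.7, -263.3, 109.5]
tcp_rot: [-3.141, -0.001, -0.578]
contact_force: [0.2, -0.3, -0.3]
opening: 0.435
```

Request:
{"name": "play_rows", "arguments": {"rows": [[255,[0,0,0],[0,0,0]],[255,[0,0,0],[0,0,0]],[255,[0,0,0],[0,0,0]],[255,[0,0,0],[0,0,0]],[255,[0,0,0],[0,0,0]],[255,[0,0,0],[0,0,0]]]}}

```text
clock: 16.53
eef_pos: [539.4, -263.2, 109.0]
tcp_rot: [-3.142, 0.0, -0.578]
contact_force: [0.4, 1.3, 0.2]
opening: 0.437
```

```bash
python3 inhand.py w9.png; python3 -c "
from h import *
s=readout.sense();R=Ro.from_euler('xyz',s['tcp_rot']);print('frost',(s['eef_pos']+R.apply([45,0,-3])).round(1),np.degrees(s['tcp_rot'][2]),np.abs(s['qvel']).max(),s['clock'])
p,d=grab_frame('side');save('s9.png',cv2.resize(p,(800,600)))
p,d=grab_frame('top');save('t9.png',cv2.resize(p,(800,600)))"
```

```text
frost 1657 med [56.7 -3.1 -7.9] min [ 25.7 -19.5  -9.5] max [65.  20.3 -4.5]
lab 44 med [ 46.7 -10.2  -8.4] min [ 29.3 -11.9  -9.9] max [48.4 11.7 -7.1]
teal 4868 med [ 5.8  0.7 -8. ] min [-12.5 -18.3  -9.4] max [24.2 19.  -6.6]
plane z=0.0007 x + 0.0019 y + -7.99 rms 0.59 0.9903448275862069
frost rect (tool xy) ((58.83147430419922, 6.463735580444336), (13.296819686889648, 28.316957473754883), 2.1502130031585693)
{'clock': 16.5333, 'eef_pos': [539.395, -263.1848, 109.0173], 'tcp_rot': [-3.1416, 0.0, -0.5782], 'contact_force': [0.4229, 1.2758, 0.1593], 'opening': 0.4368}
frost [ 577.1 -287.8  112. ] -33.13387382519131 0.0016031241362463322 16.5833
```

View pics/s9.png

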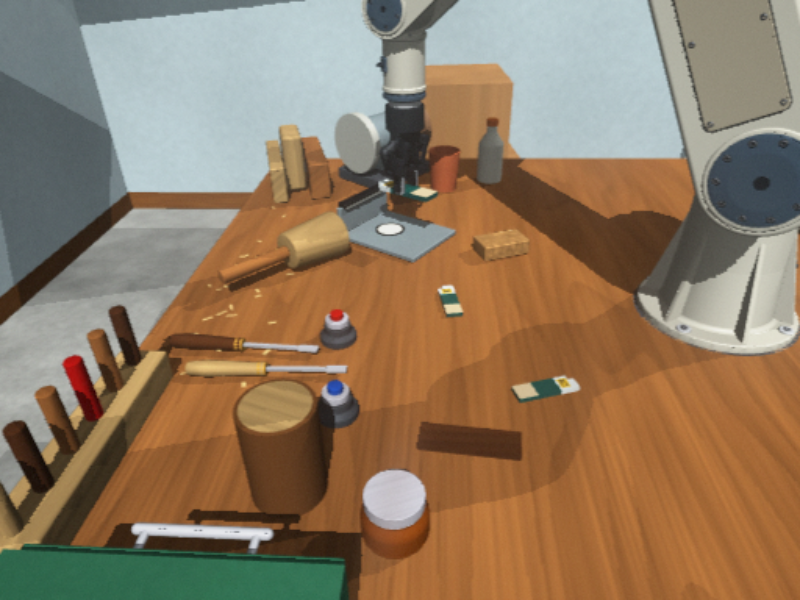

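View pics/t9.png

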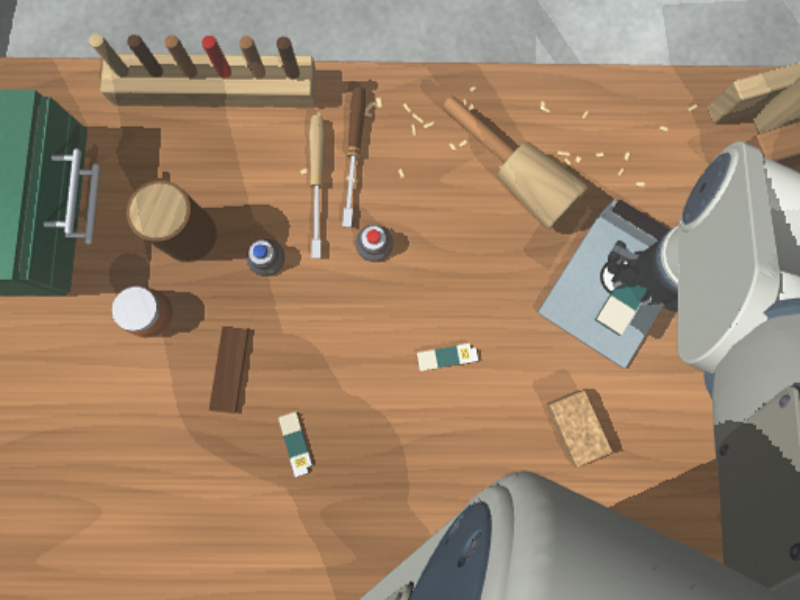

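The pictures show the slip held over the ring on the stand, both feet up at (373,237) and (260,250) in the top view, and every other object where it was. The frost centre is at (577,-288,112) and the arm is still, so I'm handing it in.

```bash
python3 -c "
from h import *
print(r.sign_off())"
```

```text
the job is handed in; nothing more can be done
None
```

I picked up the 130 x 40 mm teal slip by its teal part and pressed its frosted end onto the red foot, then the blue one. I then held it over the ring on the stand and handed the job in at about 16.7 s, still holding it.

- **Which slip:** the other two teal slips measured about 91 x 28 mm, so they were decoys.
- **Presses:** each foot was pressed to its stop for well over 0.2 s, with about 6 N on red and 8 N on blue (2.5 N presses one fully). The slip tilted about 2° while on the red stop. It was level again after each press, and both feet were back up in the last pictures.
- **Final pose:** the frost centre was at about (577, -288, 112) mm, 100 mm above the ring. It was level to within 0.2°, with heading -33.1° against about -33.1° measured for the stand, and the joints were still.
- **Rest of the bench:** everything else looked unmoved in the last top and side views.
- **Disagreements:** the cameras differed by about 2 mm on the slip and the ring. The side view read the feet about 6 mm off in y, probably because it included the plungers' front faces, so I used the top and wrist views instead. In the last wrist picture, shadow spoiled the outline of the frosted end, so its centre comes from the earlier in-hand measurement.

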